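Shut one valve on a crowded heating manifold

ROBOT

A 7-joint arm with a two-finger parallel gripper is mounted at the origin on the work surface. World frame = base frame: x ahead of the robot, y to its left, z up, the work surface at z = 0. Lengths are in m, angles in rad, forces in N, time in s.
With the tool pointing down it reaches from about 0.425 to 0.925 m from the base axis. Payload 6.8 kg.
Tool frame: the origin (TCP) lies midway between the tips of the shut fingers; the grasp point (between the pads) lies 19 mm behind it (r.grip_point_offset is the distance from the TCP to the grasp point, in m); z points along the fingers, y is the direction in which the jaws open and shut (so a half turn about z gives the same grasp; the last joint's range is limited). The gripper opens to 85 mm and grips with 20 to 120 N. Pads are 22 mm wide; open, the fingers measure 114 mm over their backs; the gripper's body (76 mm by 85 mm) begins 54 mm behind the grasp point. The pads swing forward as they close: fully open they stand 13 mm farther back than shut.
Start: joints at [-1.281, 0.477, 0.022, 1.555, -0.011, 1.109, -0.083], TCP at [0.261, 0.622, 0.203] pointing down, gripper open.
Joint ranges: [-2.96, 2.96], [-0.34, 2.1], [-1.41, 1.46], [0.24, 2.44], [-1.37, 4.51], [0.17, 1.92], [-2.96, 2.96]. Speed limits (rad/s): [2.39, 2.39, 3.14, 3.14, 3.14, 3.14, 3.14].

INTERFACE

Orientations are given as a rotation vector (axis times angle).
In Python, from bench import r, grab_frame, camera_params gives the robot as it stands.
- The arm moves only by the tool carry_out, never from a script. Its argument "motion" is text: rows parted by semicolons, each of 5 numbers parted by spaces: the closure, from 0 (fully open) to 1 (shut), then the shift along the tool's x, y, z in mm, then the turn about the tool's z in rad. In form: fingers dx dy dz twist; .... A call has exactly 8 rows; each row shifts and turns the commanded pose from where the row before left it, along the tool's axes as they then stand; what a row does not reach is not made up. A row lasts 1/8 s, in which the tool goes at most 62.5 mm and 10.7 degrees, less where a joint would pass 70% of its speed; a pose out of reach is approached as far as the arm can. A call with a gripper value outside its range is refused whole. The fingers move at their own pace and stop on an object; "newtons" is the grip in N (left out, the last holds). Time passes only in rows, so rows that do not move let the fingers close, or fill a call up. It gives the time, the measured TCP pose, the force and the opening at its end, in the units of the state.
- r.get_obs(): the state, without advancing time (a new reading comes with each control period).
- grab_frame(name): name is "scene" or "top" or "wrist"; returns the picture (420x560x3 uint8, red, green, blue); there is no depth.
- camera_params(name): a dict with "fx", "fy", "cx", "cy" (pixels), "eye" and "attitude" of the camera in the world. Camera axes: x right, y down, z forward; pixel columns grow to the right and rows downward; lengths in m; the calibration is good to about 2 mm. A picture is of the moment at which its call begins: read the wrist's pose just before it. camera_params takes no time and is no camera call; for the wrist camera it gives the pose at the moment of the call.
- r.hand_in(): hands the job in, once; it reports no verdict.
The state is a dict: "clock": time; "joints": joint angles; "qvel": joint speeds; "tau": joint torques, N m; "tcp_pos": TCP position; "orientation": TCP orientation; "contact_force": force on the tool from outside, world axes, zero at the start; "moment": the same for the moment, N m; "grip_width": finger opening in m.
Only numpy, scipy, OpenCV 4.12 (cv2) and the standard library are available. Lean on these libraries where they do the work, as an engineer would, in place of code of your own. Each camera call takes 0.05 s, during which the arm holds its last target.

TASK

Shut the valve with the bar handle on the heating manifold: turn it clockwise until you feel it seat, snug but not forced, and do not touch the three valves beside it. Then press the round button at the manifold's end fully in and let it come back, so the controller stores the shut position; leave the other things on the shelf where they are.

Things in the scene. Friction and masses are not known exactly. Their poses are not given: they have to be found in the camera images.
- manifold: Heating manifold fixed to the shelf: aluminium housing 100 mm (its x) by 330 mm (its y) by 45 mm high; its pipes leave on the +x side. Origin at the centre of its underside, z up. In its frame four valves stand in a row at x = 0, y = -120, -60, 0 and +60 mm (which valve stands in which place changes) and a push button at y = +125 mm.
- bar_valve: Handle of the valve to shut, the only one with a straight bar: black disc 34 mm across, 8 mm thick, on it an upright bar 36 mm long (its x), 12 mm wide (its y), from 78 to 112 mm above the shelf. Origin on its vertical turning axis, 70 mm above the shelf. Turns freely clockwise (0.05 N m) for 0.5 to 1.2 rad, which nothing shows, then meets its washer.
- washer (a joint): Twist of the bar valve's hidden rubber washer, in rad of clockwise turn (from above) since the valve met it; 0 before. It yields from 0.18 N m and takes 1.8 N m per rad more. Snug is 0.04 rad or more (0.25 N m on the bar); past 0.15 rad (0.45 N m) it is ruined. Up to 0.1 rad stays when the bar is let go.
- round_valve: Black plastic knob of one of the three neighbouring valves, a fluted round cap 39 mm across; its top is 104 to 112 mm above the shelf. Origin on its vertical turning axis at the knob's underside (70 mm above the shelf). It turns lightly and must not be touched.
- slim_valve: Black plastic knob of one of the three neighbouring valves, a slim round post 20 mm across on a disc 34 mm across and 8 mm thick; its top is 104 to 112 mm above the shelf. Origin on its vertical turning axis at the knob's underside (70 mm above the shelf). It turns lightly and must not be touched.
- lobed_valve: Black plastic knob of one of the three neighbouring valves, a knob with three rounded lobes, 38 mm across; its top is 104 to 112 mm above the shelf. Origin on its vertical turning axis at the knob's underside (70 mm above the shelf). It turns lightly and must not be touched.
- confirm (a joint): Travel of the push button at the manifold's end, in m: 0 = out, 0.006 = fully in. It is sprung (5 N fully in) and comes back by itself; 0.0045 and more counts as pressed.
- confirm_top (a point): Centre of the top face of the grey round push button, 24 mm across, 67 mm above the shelf; it is pushed straight down.
- kettlebell: Yellow kettlebell, 112 mm across, 164 mm high, 4 kg, standing loose beyond the manifold's -y end. Origin at the centre of its underside.
- dish: White ceramic dish, 110 mm across, 32 mm high, loose. Origin at the centre of its underside.
- shoehorn: Chrome shoehorn lying flat behind the manifold, about 220 mm long, 38 mm wide, 6 mm thick, loose. Its x runs along it to the wide end; origin on its underside near the middle.
- stopwatch: Black plastic stopwatch lying flat, 58 mm across, 16 mm thick, loose. Origin at the centre of its underside.
- storage_box: White storage box fixed to the shelf well to the side of the manifold, 160 by 260 by 100 mm, its lid standing raised to about 270 mm above the shelf. Origin at the centre of its underside.

How it is judged:
On the way, in this order (a step that is already met when the one before it is completed fails the run):
1. the bar valve is shut snugly: its washer is twisted 0.04 rad or more (value of joint washer above 0.04 rad), for 0.2 s.
2. then the button is pressed in (value of joint confirm above 0.0045 m), for 0.05 s.
At the end, for the whole second after the job is handed in: The bar valve is still seated (washer twisted between 0.03 and 0.15 rad) and at rest, the button is out again (within 1.5 mm), and the kettlebell, dish, shoehorn and stopwatch are within 15 mm of where they were (value of joint washer between 0.03 and 0.15 rad and value of joint confirm below 0.0015 m and angular speed of bar_valve below 0.1 rad/s and distance of each of kettlebell, dish, shoehorn, stopwatch from where it was at the start of the episode below 0.015 m); the robot touches nothing.
It fails at once if the bar valve is forced: its washer is twisted past 0.15 rad (value of joint washer above 0.15 rad).
It fails at once if a neighbouring valve is touched (more than 0.5 N) (contact force between any of the fingers, the arm and round_valve above 0.5 N or contact force between any of the fingers, the arm and slim_valve above 0.5 N or contact force between any of the fingers, the arm and lobed_valve above 0.5 N).
It fails at once if the kettlebell, dish, shoehorn or stopwatch is moved more than 15 mm (distance of any of kettlebell, dish, shoehorn, stopwatch from where it was at the start of the episode above 0.015 m).
It also fails if it takes over 62 s, if anything falls off the work surface, if the arm or the gripper's body presses on something with over 40 N, if the wrist force passes 120 N, or if a joint passes its speed limit or range.

## Working session

There is one attempt and no reset: what is moved stays moved. The work goes in short steps, Python scripts to look and compute and a tool call to move; the robot and the scene stay as the last step left them, time stands still between calls to the robot, and variables do not carry over. Pictures are saved under pics/ and viewed, and the job is handed in when it is done.

Besides the shell and the picture viewer there is one more tool, called after "Emit:" in YAML: its name, and indented under it one key for each argument. carry_out: Moves the arm, as the interface text tells. Its arguments: {"type":"object","properties":{"motion":{"type":"string"},"newtons":{"type":"number"}},"required":["motion"]}

```bash
ls; mkdir -p pics; python3 - <<'E'
from bench import r, grab_frame, camera_params
import cv2,numpy as np
print(r.get_obs())
for n in ("scene","top","wrist"):
    p=camera_params(n); print(n,p)
    cv2.imwrite(f"pics/{n}0.png",grab_frame(n)[:,:,::-1])
E
```

```text
pics
{'clock': 0.0, 'joints': array([-1.28108982,  0.47781   ,  0.0223426 ,  1.5564626 , -0.01150464,
        1.10927845, -0.0831263 ]), 'qvel': array([-4.32408427e-04,  7.56090863e-04,  1.35831549e-03, -1.19879259e-03,
        2.25118753e-03,  1.54200940e-04,  4.12287211e-05]), 'tau': array([-6.62827479e-04, -5.96453154e+01,  1.60795167e+00, -2.81191009e+01,
        1.25715189e-02,  9.51102935e-03,  7.73901178e-06]), 'tcp_pos': array([0.26126144, 0.62169046, 0.20231446]), 'orientation': array([-6.20729797e-01, -3.07942336e+00,  2.85195065e-03]), 'contact_force': array([0.42586129, 0.00809903, 0.12747989]), 'moment': array([ 0.06442006, -0.05068227, -0.01073619]), 'grip_width': 0.08535074855364026}
scene {'fx': 412.9763764770163, 'fy': 412.9763764770163, 'cx': 278.5489351150833, 'cy': 210.61425392944565, 'eye': array([ 1.16670468, -0.54992421,  0.92676658]), 'attitude': array([-2.20951584, -0.83365724,  0.37844258])}
top {'fx': 402.0168422403911, 'fy': 402.0168422403911, 'cx': 277.14019387398343, 'cy': 210.2720976557184, 'eye': array([0.35584408, 0.11942347, 1.33360035]), 'attitude': array([-2.1245281 ,  2.1372104 , -0.17803195])}
wrist {'fx': 300.886247249391, 'fy': 300.886247249391, 'cx': 284.84283225941806, 'cy': 206.72375647051268, 'eye': array([0.19935033, 0.64884014, 0.37337556]), 'attitude': array([2.42155685, 1.6104694 , 0.21837071])}
```

View pics/scene0.png

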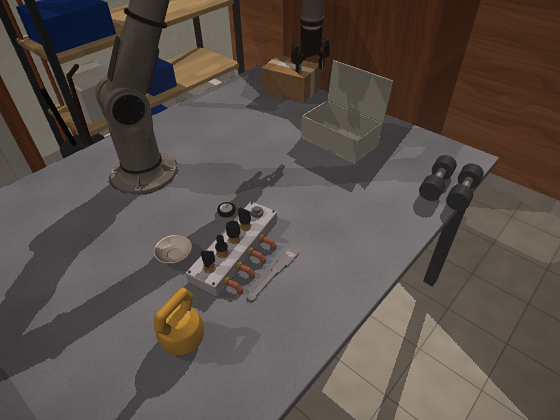

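View pics/top0.png

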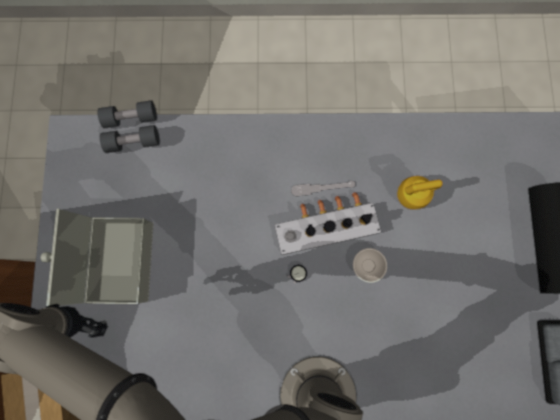

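View pics/wrist0.png

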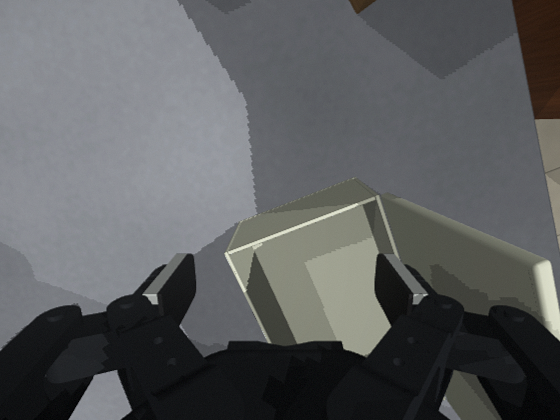

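```bash
python3 - <<'E'
import cv2
a=cv2.imread("pics/top0.png")[170:290,260:460]; cv2.imwrite("pics/topz.png",cv2.resize(a,None,fx=4,fy=4,interpolation=cv2.INTER_CUBIC))
a=cv2.imread("pics/scene0.png")[190:310,150:310]; cv2.imwrite("pics/scenez.png",cv2.resize(a,None,fx=5,fy=5,interpolation=cv2.INTER_CUBIC))
E
```

```text
(no output)
```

View pics/topz.png

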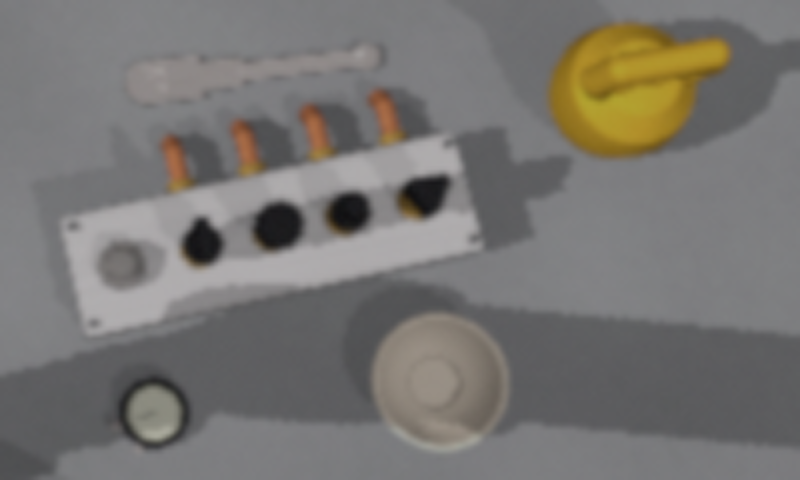

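View pics/scenez.png

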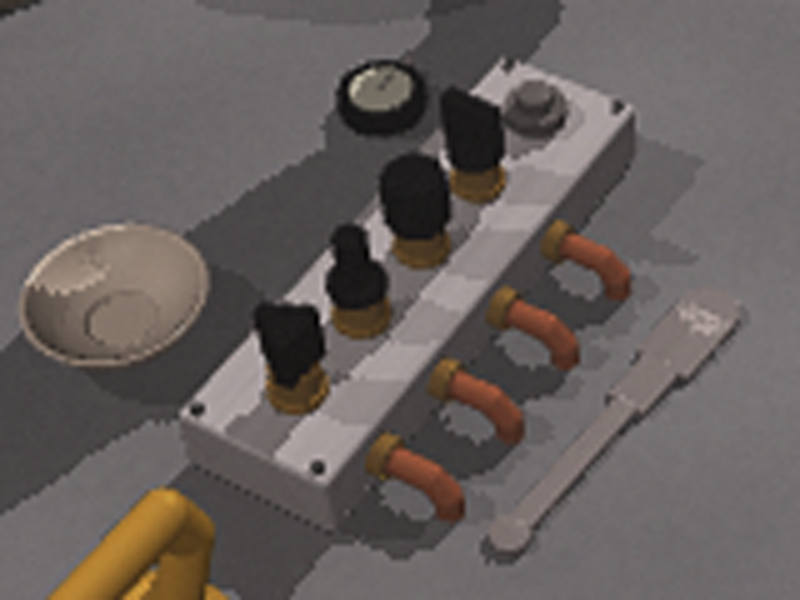

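```bash
cat > h.py <<'E'
import numpy as np, cv2
from scipy.spatial.transform import Rotation as R
from bench import r, grab_frame, camera_params
def ray(p,uv):
    d=np.array([(uv[0]-p['cx'])/p['fx'],(uv[1]-p['cy'])/p['fy'],1.])
    return R.from_rotvec(p['attitude']).apply(d)
def plane(p,uv,z):
    d=ray(p,uv); return p['eye']+d*(z-p['eye'][2])/d[2]
def proj(p,X):
    c=R.from_rotvec(p['attitude']).inv().apply(np.atleast_2d(X)-p['eye'])
    return np.c_[c[:,0]/c[:,2]*p['fx']+p['cx'],c[:,1]/c[:,2]*p['fy']+p['cy']]
E
python3 - <<'E'
from h import *
p=camera_params("top"); np.set_printoptions(precision=4,suppress=True)
z=lambda u,v:(u/4+260-.375,v/4+170-.375)
C=[plane(p,z(*c),.045) for c in [(62,217),(85,335),(482,247),(455,135)]]
for c in C: print(c)
ce=np.mean(C,axis=0); print('centre',ce)
yd=(C[0]+C[1]-C[2]-C[3])/2; print(np.linalg.norm(yd), np.linalg.norm(C[0]-C[1]),np.linalg.norm(C[3]-C[2])); th=np.arctan2(-yd[0],yd[1]); print('yaw',th)
for n,c,h in [('button',(122,262),.067),('bar',(203,240),.078),('round',(278,226),.108),('slim',(348,212),.1),('lobe',(425,195),.108)]:
    X=plane(p,z(*c),h); 
    d=X-ce; print(n,X, 'in man', d[0]*np.cos(th)+d[1]*np.sin(th), -d[0]*np.sin(th)+d[1]*np.cos(th))
s=camera_params("scene"); zs=lambda u,v:(u/5+150-.4,v/5+190-.4)
C2=[plane(s,zs(*c),.045) for c in [(637,110),(510,60),(185,412),(330,485)]]
for c in C2: print(c)
print(np.mean(C2,axis=0))
E
```

```text
[0.5328 0.1302 0.045 ]
[0.4376 0.1122 0.045 ]
[ 0.5063 -0.2078  0.045 ]
[ 0.5982 -0.1903  0.045 ]
centre [ 0.5187 -0.0389  0.045 ]
0.3272309033233661 0.09681740589548904 0.09351310166773528
yaw 0.20639550771416584
button [0.4936 0.0827 0.067 ] in man 0.0002979812275926731 0.1242180888971645
bar [0.5093 0.0192 0.078 ] in man 0.0027205146161472446 0.05884389255712754
round [ 0.5161 -0.0362  0.108 ] in man -0.001976124862502975 0.003248931940762246
slim [ 0.5278 -0.0916  0.1   ] in man -0.0019565778852574916 -0.053407228424244196
lobe [ 0.5395 -0.15    0.108 ] in man -0.002432451592949747 -0.11291056136914364
[0.5375 0.1278 0.045 ]
[0.4455 0.1093 0.045 ]
[ 0.5104 -0.2068  0.045 ]
[ 0.6053 -0.1875  0.045 ]
[ 0.5247 -0.0393  0.045 ]
```

```bash
python3 - <<'E'
from h import *
np.set_printoptions(precision=4,suppress=True)
p=camera_params("top")
for uv in [(88,218),(145,218),(143,303),(86,303)]: print('box',plane(p,uv,.1))
for uv in [(57,210),(50,303)]: print('lid',plane(p,uv,.27))
o=r.get_obs(); T=R.from_rotvec(o['orientation']); print(T.as_matrix())
w=camera_params("wrist"); print('cam in tool',T.inv().apply(w['eye']-o['tcp_pos'])); print((T.inv()*R.from_rotvec(w['attitude'])).as_matrix())
E
```

```text
box [0.5472 0.7114 0.1   ]
box [0.5461 0.534  0.1   ]
box [0.2883 0.527  0.1   ]
box [0.2892 0.6983 0.1   ]
lid [0.5432 0.715  0.27  ]
lid [0.2989 0.7119 0.27  ]
[[-0.9219  0.3874 -0.0005]
 [ 0.3874  0.9219 -0.0014]
 [-0.0001 -0.0015 -1.    ]]
cam in tool [ 0.0676  0.0007 -0.171 ]
[[ 0.0007 -0.9637 -0.267 ]
 [ 1.      0.0004  0.0013]
 [-0.0012 -0.267   0.9637]]
```

Emit:
carry_out:
  motion: "0 0 0 -60 0; 0 -40 -40 0 0; 0 -42 -42 0 0; 0 -42 -42 0 0; 0 -42 -42 0 0; 0 -42 -42 0 0; 0 -42 -42 0 0; 0 -42 -42 0 0"

```text
clock: 1.15
tcp_pos: [0.4179, 0.238, 0.2633]
orientation: [0.621, 3.08, 0.0]
contact_force: [1.2, 0.4, -0.4]
grip_width: 0.0854
```

Emit:
carry_out:
  motion: "0 -42 -41 0 0; 0 -42 -41 0 0; 0 -42 -41 0 0; 0 -43 -42 0 0; 0 0 0 0 0; 0 0 0 0 0; 0 0 0 0 0; 0 0 0 0 0"

```text
clock: 2.15
tcp_pos: [0.5091, 0.0237, 0.2632]
orientation: [-0.617, -3.08, -0.0]
contact_force: [0.0, 0.8, 0.4]
grip_width: 0.0854
```

```bash
python3 - <<'E'
from h import *
o=r.get_obs(); p=camera_params("wrist"); im=grab_frame("wrist")
import pickle; pickle.dump((o,p,im),open("w1.pkl","wb"))
cv2.imwrite("pics/w1.png",im[:,:,::-1]); print(o)
E
```

```text
{'clock': 2.15, 'joints': array([-0.54292618,  0.14419732,  0.42166127,  1.89308148, -0.06578725,
        1.11789607,  1.07897594]), 'qvel': array([ 2.73726618e-03, -1.17584624e-03,  7.14521007e-03,  1.97298590e-05,
       -1.21824327e-03,  1.01148721e-03,  2.69257802e-03]), 'tau': array([ 9.08199814e-02, -3.42065585e+01,  2.13661328e+00, -2.81904477e+01,
        1.25726155e-02,  2.75649276e-03, -4.67032180e-03]), 'tcp_pos': array([0.50912442, 0.0236662 , 0.26320703]), 'orientation': array([-6.17156359e-01, -3.08003668e+00, -3.21927682e-04]), 'contact_force': array([0.01604839, 0.845411  , 0.39825632]), 'moment': array([-0.01825722, -0.00543376,  0.01904238]), 'grip_width': 0.08538586141115243}
```

View pics/w1.png

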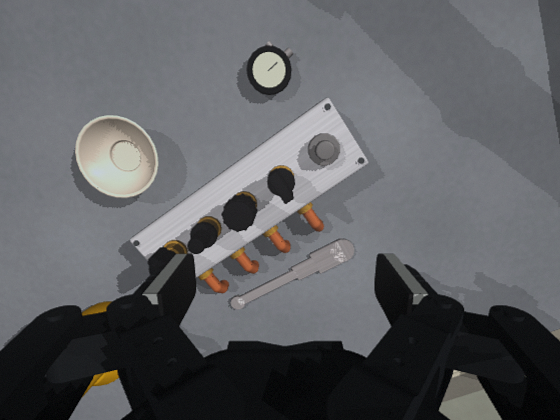

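```bash
python3 - <<'E'
from h import *
import pickle
np.set_printoptions(precision=4,suppress=True)
o,p,im=pickle.load(open("w1.pkl","rb"))
a=im[130:290,140:350,::-1]; a=(255*(a/255.)**0.45).astype(np.uint8)
cv2.imwrite("pics/w1z.png",cv2.resize(a,None,fx=3.6,fy=3.6,interpolation=cv2.INTER_CUBIC))
# corners
for uv in [(329,99),(368,160),(131,239)]: print(plane(p,uv,.045))
print('btn',plane(p,(323,148),.067))
E
```

```text
[0.4415 0.1117 0.045 ]
[0.5303 0.1322 0.045 ]
[ 0.5076 -0.2047  0.045 ]
btn [0.4911 0.0822 0.067 ]
```

View pics/w1z.png

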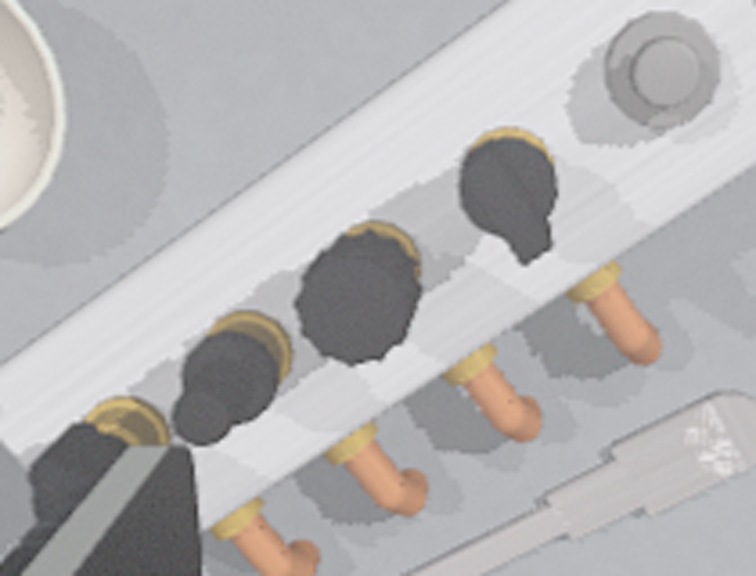

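```bash
cat > fit.py <<'E'
from h import *
from scipy.optimize import minimize
def sil(p,x,y,t,S=4,shape=(420,560),off=(0,0)):
    m=np.zeros((int(shape[0]*S),int(shape[1]*S)),np.uint8)
    a=np.linspace(0,2*np.pi,40)
    def hull(P):
        q=(proj(p,P)-np.array(off)+.5)*S-.5
        cv2.fillConvexPoly(m,cv2.convexHull(np.round(q).astype(np.int32)),255)
    hull(np.array([[x+.017*np.cos(b),y+.017*np.sin(b),z] for b in a for z in(.070,.078)]))
    c,s=np.cos(t),np.sin(t)
    hull(np.array([[x+c*u-s*v,y+s*u+c*v,z] for u in(-.018,.018) for v in(-.006,.006) for z in(.078,.112)]))
    return cv2.resize(m,(shape[1],shape[0]),interpolation=cv2.INTER_AREA)/255.
def fit(p,im,x0,y0,thr=60,half=22):
    u,v=np.round(proj(p,[x0,y0,.09])[0]).astype(int); off=(u-half,v-half)
    g=im[v-half:v+half,u-half:u+half].max(2); mk=(g<thr).astype(np.uint8)
    n,l,st,ce=cv2.connectedComponentsWithStats(mk); k=1+np.argmax(st[1:,4]); mk=(l==k).astype(float)
    f=lambda q:np.abs(sil(p,q[0]/1e3,q[1]/1e3,q[2]/50,off=off,shape=mk.shape)-mk).sum()
    best=[]
    for t in np.arange(0,np.pi,np.pi/12):
        b=minimize(f,[x0*1e3,y0*1e3,t*50],method='Nelder-Mead',options=dict(initial_simplex=np.array([x0*1e3,y0*1e3,t*50])+np.array([[0,0,0],[4,0,0],[0,4,0],[0,0,10]])))
        best.append((b.fun,b.x[0],b.x[1],b.x[2]/50))
    best.sort(); return best[:4],mk,off
E
python3 - <<'E'
from fit import *
import pickle
np.set_printoptions(precision=4,suppress=True)
o,p,im=pickle.load(open("w1.pkl","rb"))
for thr in(45,60): 
    b,mk,off=fit(p,im,.509,.02,thr); print(thr,mk.sum()); print(np.array(b))
top=cv2.imread("pics/top0.png")[:,:,::-1]
b,_,_=fit(camera_params("top"),top,.509,.02,60,12); print(np.array(b))
sc=cv2.imread("pics/scene0.png")[:,:,::-1]
b,_,_=fit(camera_params("scene"),sc,.509,.02,50,16); print(np.array(b))
E
```

```text
45 652.0
[[101.7725 508.5092  20.3746   0.114 ]
 [101.8314 508.1127  20.3681   0.0989]
 [102.7098 508.3002  20.0317   0.1016]
 [102.7725 508.0582  20.5686   3.2106]]
60 672.0
[[ 83.3961 508.0983  19.8971   0.1386]
 [ 83.5255 508.3071  20.0423   3.2611]
 [ 83.5882 508.1154  20.3717   3.2422]
 [ 83.7725 507.8293  20.0042   0.1345]]
[[ 40.251  509.0538  19.3686   0.984 ]
 [ 40.3765 509.0335  20.1726   0.9039]
 [ 40.9451 508.651   20.1424   1.2416]
 [ 41.3176 508.4967  20.1873   0.6116]]
[[ 17.8275 507.6759  18.3864   0.1017]
 [ 17.8314 507.7943  18.726    3.2331]
 [ 17.8314 507.8184  18.6107   3.2379]
 [ 18.0824 508.0217  17.9864   3.1775]]
```

```bash
python3 - <<'E'
from fit import *
import pickle
o,p,im=pickle.load(open("w1.pkl","rb"))
b,mk,off=fit(p,im,.509,.02,60)
s=sil(p,b[0][1]/1e3,b[0][2]/1e3,b[0][3],off=off,shape=mk.shape)
a=im[off[1]:off[1]+44,off[0]:off[0]+44,::-1]; a=(255*(a/255.)**0.45).astype(np.uint8)
big=lambda x:cv2.resize(x,None,fx=9,fy=9,interpolation=cv2.INTER_NEAREST)
o2=np.dstack([s*255,mk*255,mk*0]).astype(np.uint8)
cv2.imwrite("pics/ov1.png",np.hstack([big(a),big(o2)]))
E
```

```text
(no output)
```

View pics/ov1.png

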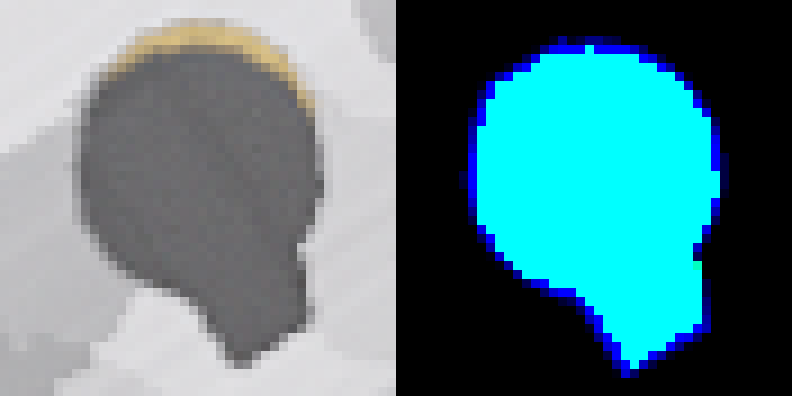

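Emit:
carry_out:
  motion: "0.6 0 0 0 -0.13; 0.6 0 0 0 -0.13; 0.6 0 0 0 -0.13; 0.6 0 0 0 -0.14; 0.6 1.5 -3.5 20 0; 0.6 0 0 35 0; 0.6 0 0 30 0; 0.6 0 0 0 0"
  newtons: 30

```text
clock: 3.2
tcp_pos: [0.5066, 0.019, 0.1766]
orientation: [0.208, -3.13, 0.001]
contact_force: [-0.0, -0.2, 1.1]
grip_width: 0.0344
```

```bash
python3 - <<'E'
from fit import *
import pickle
np.set_printoptions(precision=4,suppress=True)
o=r.get_obs(); p=camera_params("wrist"); im=grab_frame("wrist"); pickle.dump((o,p,im),open("w2.pkl","wb"))
print(o['tcp_pos'],o['joints'],o['moment'],o['contact_force'],o['grip_width'])
T=R.from_rotvec(o['orientation']).as_matrix(); print('yang',np.arctan2(T[1,1],T[0,1]))
cv2.imwrite("pics/w2.png",(255*(im[:,:,::-1]/255.)**0.6).astype(np.uint8))
b,mk,off=fit(p,im,.508,.02,60,40); print(np.array(b),mk.sum())
s=sil(p,b[0][1]/1e3,b[0][2]/1e3,b[0][3],off=off,shape=mk.shape)
o2=np.dstack([s*255,mk*255,mk*0]).astype(np.uint8)
cv2.imwrite("pics/ov2.png",cv2.resize(o2,None,fx=5,fy=5,interpolation=cv2.INTER_NEAREST))
E
```

```text
[0.5066 0.019  0.1766] [-0.4697  0.2383  0.3624  1.9964 -0.1041  0.929   1.6499] [ 0.0014 -0.036  -0.0119] [-0.0203 -0.199   1.0925] 0.034385385227216805
yang 1.70380931434114
[[135.349  508.5562  20.4569   0.1344]
 [136.051  508.692   20.3229   0.1534]
 [136.2431 508.2083  20.4933   0.153 ]
 [136.8353 508.7023  19.6102   0.2041]] 1155.0
```

View pics/w2.png

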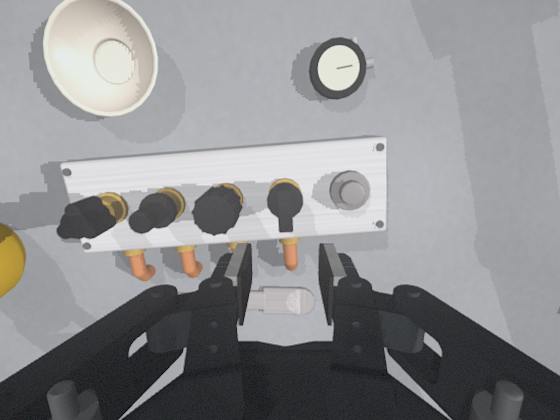

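View pics/ov2.png

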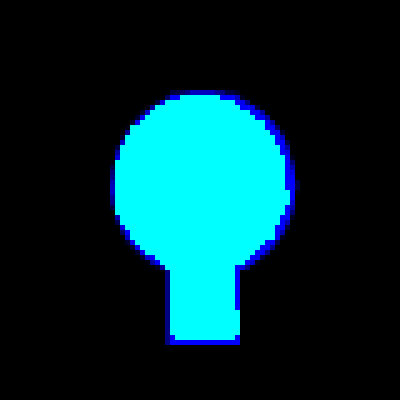

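Emit:
carry_out:
  motion: "0.6 -1.8 1 15 0; 0.6 0 0 20 0; 0.6 0 0 20 0; 0.6 0 0 15 0; 0.6 0 0 12 0; 0.6 0 0 5 0; 0.6 0 0 0 0; 0.6 0 0 0 0"

```text
clock: 4.25
tcp_pos: [0.5105, 0.02, 0.0918]
orientation: [-0.207, 3.134, 0.0]
contact_force: [-0.9, 1.2, 0.8]
grip_width: 0.0342
```

```bash
cat > st.py <<'E'
from h import *
np.set_printoptions(precision=4,suppress=True)
o=r.get_obs()
T=R.from_rotvec(o['orientation']).as_matrix()
print('t',o['clock'],'tcp',o['tcp_pos'],'yang',round(np.arctan2(T[1,1],T[0,1]),4),'F',o['contact_force'],'M',o['moment'],'w',round(o['grip_width'],4),'j7',o['joints'][6],'tau7',o['tau'][6])
E
python3 st.py; python3 - <<'E'
from h import *
im=grab_frame("wrist"); cv2.imwrite("pics/w3.png",(255*(im[:,:,::-1]/255.)**0.5).astype(np.uint8))
E
```

```text
t 4.25 tcp [0.5105 0.02   0.0918] yang 1.7028 F [-0.9131  1.1982  0.7629] M [-0.0462  0.0143 -0.0319] w 0.0342 j7 1.710142797697419 tau7 0.0005543534825847019
```

View pics/w3.png

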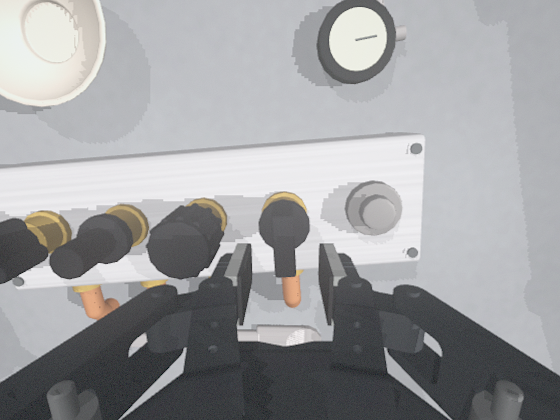

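```bash
python3 - <<'E'
from fit import *
p=camera_params("wrist"); im=cv2.imread("pics/w3.png")
m=np.zeros((420,560),np.float32)
s=sil(p,.5085,.0202,.135)
e=cv2.Canny((s*255).astype(np.uint8),50,150)
im[e>0]=(0,0,255)
print(proj(p,[[.5085,.0202,.0918],[.5105,.02,.0918]]))
cv2.imwrite("pics/ov3.png",cv2.resize(im[170:330,190:390],None,fx=4,fy=4,interpolation=cv2.INTER_NEAREST)[:600])
E
```

```text
[[284.2599566  235.00260768]
 [283.49899504 238.02444251]]
```

View pics/ov3.png

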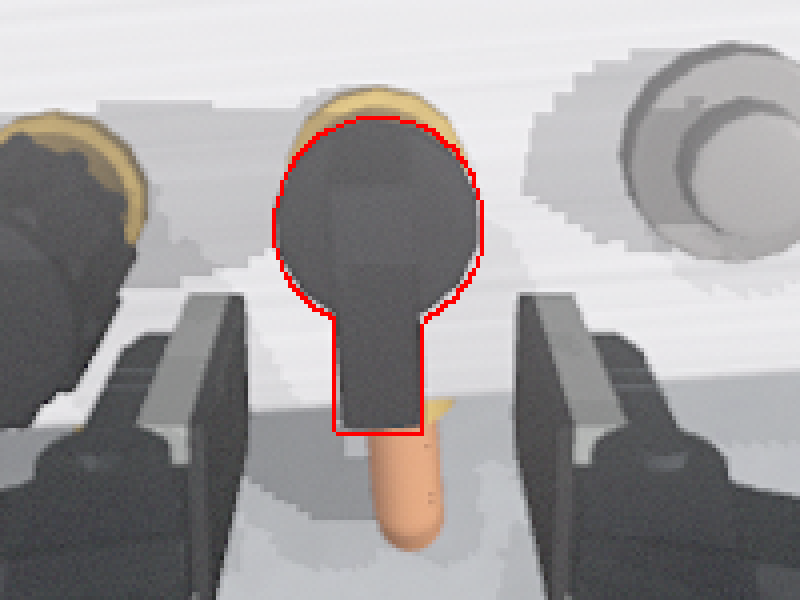

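```bash
python3 - <<'E'
from fit import *
p=camera_params("scene"); im=grab_frame("scene"); a=(255*(im[:,:,::-1]/255.)**0.5).astype(np.uint8)
o=r.get_obs(); T=R.from_rotvec(o['orientation']).as_matrix()
cv2.imwrite("pics/s4.png",cv2.resize(a[140:290,150:350],None,fx=4,fy=4,interpolation=cv2.INTER_CUBIC))
p2=camera_params("top"); im2=grab_frame("top"); b=(255*(im2[:,:,::-1]/255.)**0.5).astype(np.uint8)
cv2.imwrite("pics/t4.png",cv2.resize(b[160:280,260:400],None,fx=5,fy=5,interpolation=cv2.INTER_CUBIC))
print(proj(p,o['tcp_pos']),proj(p,o['tcp_pos']-.1*T[:,2]), proj(p2,o['tcp_pos']))
E
```

```text
[[245.06312704 215.15057872]] [[242.42795102 188.97054061]] [[310.44920918 228.72746992]]
```

View pics/s4.png

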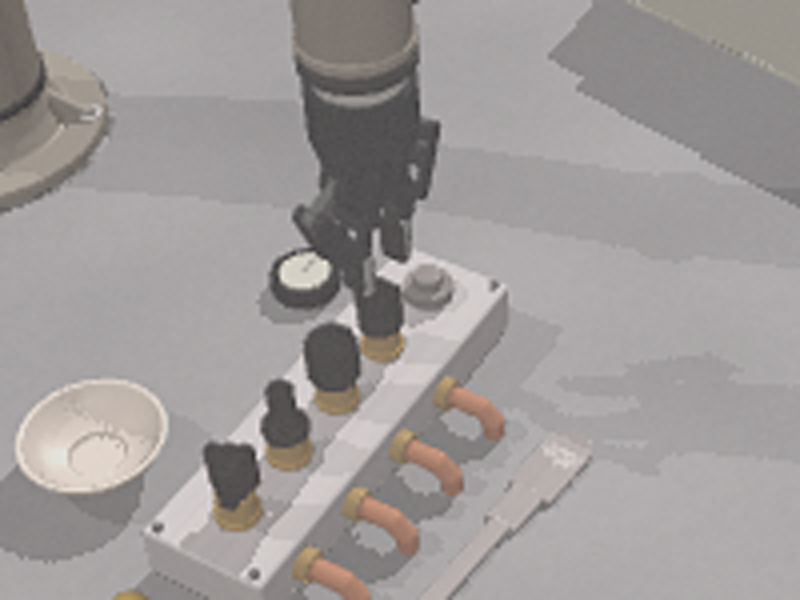

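View pics/t4.png

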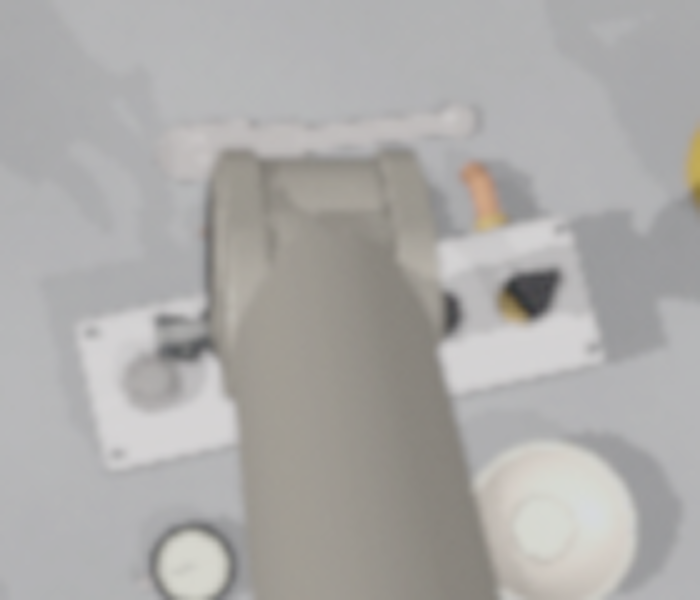

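```bash
python3 - <<'E'
from fit import *
o=r.get_obs(); T=R.from_rotvec(o['orientation']).as_matrix()
im=grab_frame("scene"); a=(255*(im[:,:,::-1]/255.)**0.4).astype(np.uint8)
p=camera_params("scene")
x0,y0,S=205,160,9
b=cv2.resize(a[y0:y0+66,x0:x0+88],None,fx=S,fy=S,interpolation=cv2.INTER_NEAREST)
for z,c in [(0,(0,0,255)),(-.01,(0,255,255)),(-.03,(0,255,0))]:
  for sy in(-1,1):
    P=[o['tcp_pos']+T@np.array([x,y*sy,z]) for x,y in[(-.011,.0171),(.011,.0171),(.011,.0245),(-.011,.0245)]]
    q=((proj(p,P)-[x0,y0]+.5)*S).astype(np.int32); cv2.polylines(b,[q],True,c,1)
cv2.imwrite("pics/s5.png",b)
E
```

```text
(no output)
```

View pics/s5.png

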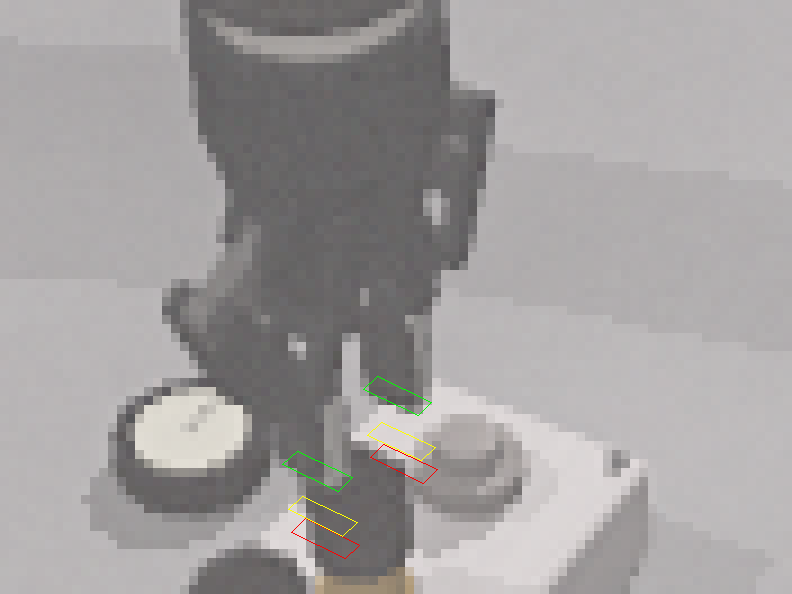

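Emit:
carry_out:
  motion: "0.75 0 0 0 0; 0.8 0 0 0 0; 0.85 0 0 0 0; 0.9 0 0 0 0; 0.95 0 0 0 0; 0.95 0 0 0 0; 0.95 0 0 0 0; 0.95 0 0 0 0"
  newtons: 20

```text
clock: 5.45
tcp_pos: [0.5101, 0.02, 0.0913]
orientation: [-0.207, 3.135, 0.0]
contact_force: [-0.2, -0.6, -0.2]
grip_width: 0.0046
```

```bash
python3 st.py; python3 - <<'E'
from fit import *
print(r.grip_point_offset)
o=r.get_obs(); T=R.from_rotvec(o['orientation']).as_matrix()
im=grab_frame("scene"); a=(255*(im[:,:,::-1]/255.)**0.4).astype(np.uint8)
p=camera_params("scene")
x0,y0,S=205,160,9; w=o['grip_width']/2
b=cv2.resize(a[y0:y0+66,x0:x0+88],None,fx=S,fy=S,interpolation=cv2.INTER_NEAREST)
for z,c in [(0,(0,0,255)),(-.01,(0,255,255)),(-.03,(0,255,0))]:
  for sy in(-1,1):
    P=[o['tcp_pos']+T@np.array([x,y*sy,z]) for x,y in[(-.011,w),(.011,w),(.011,w+.0075),(-.011,w+.0075)]]
    q=((proj(p,P)-[x0,y0]+.5)*S).astype(np.int32); cv2.polylines(b,[q],True,c,1)
cv2.imwrite("pics/s6.png",b)
im=grab_frame("wrist"); cv2.imwrite("pics/w6.png",(255*(im[:,:,::-1]/255.)**0.5).astype(np.uint8)[150:350,130:430])
E
```

```text
t 5.45 tcp [0.5101 0.02   0.0913] yang 1.7029 F [-0.1804 -0.5677 -0.2254] M [-0.093   0.0186  0.0186] w 0.0046 j7 1.7101950442462337 tau7 -2.2289827370514104e-05
0.0187
```

View pics/s6.png

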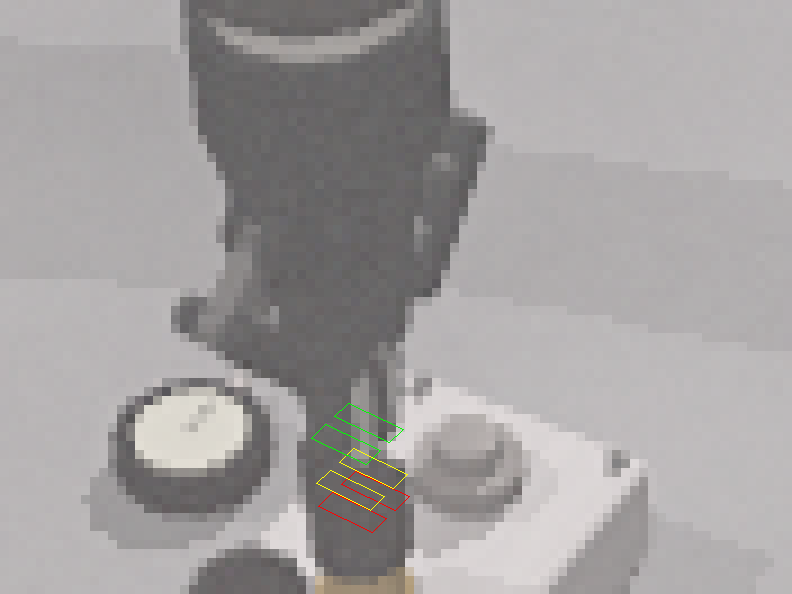

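View pics/w6.png

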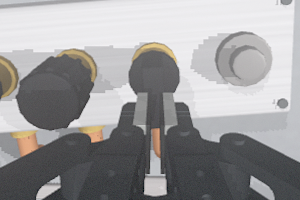

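Emit:
carry_out:
  motion: "0.6 1.5 0 0 0; 0.6 0 0 0 0; 0.6 0 0 0 0; 0.6 0 0 8 0; 0.6 0 0 8 0; 0.6 0 0 8 0; 0.6 0 0 5 0; 0.6 0 0 0 0"
  newtons: 50

```text
clock: 6.55
tcp_pos: [0.5082, 0.0197, 0.0618]
orientation: [0.207, -3.134, 0.0]
contact_force: [-0.5, 0.0, 1.1]
grip_width: 0.0341
```

```bash
python3 st.py; python3 - <<'E'
from fit import *
im=grab_frame("scene"); a=(255*(im[:,:,::-1]/255.)**0.4).astype(np.uint8)
x0,y0,S=195,160,6
b=cv2.resize(a[y0:y0+66,x0:x0+88],None,fx=S,fy=S,interpolation=cv2.INTER_NEAREST)
cv2.imwrite("pics/s7.png",b)
im=grab_frame("wrist"); cv2.imwrite("pics/w7.png",cv2.resize((255*(im[:,:,::-1]/255.)**0.5).astype(np.uint8)[150:350,130:430],None,fx=2.5,fy=2.5))
E
```

```text
t 6.55 tcp [0.5082 0.0197 0.0618] yang 1.703 F [-0.4886  0.0058  1.0509] M [ 0.0255 -0.0047 -0.0225] w 0.0341 j7 1.7322300788098612 tau7 0.02365506486967206
```

View pics/s7.png

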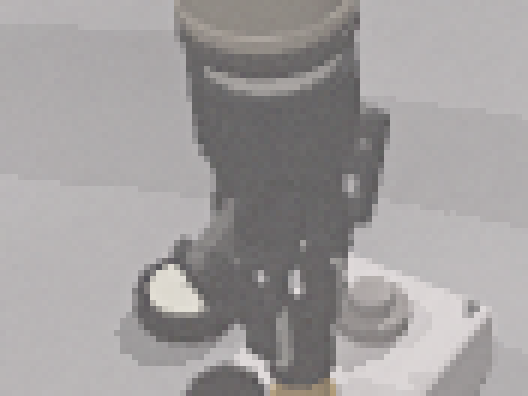

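View pics/w7.png

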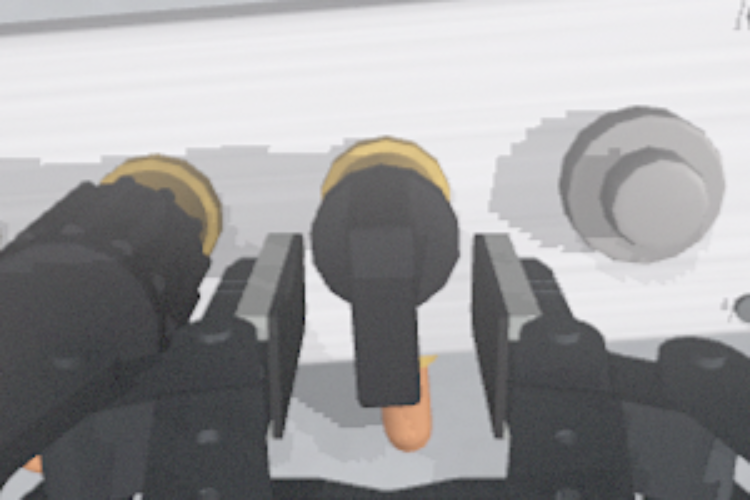

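Emit:
carry_out:
  motion: "0.7 0 0 0 0; 0.75 0 0 0 0; 0.8 0 0 0 0; 0.85 0 0 0 0; 0.9 0 0 0 0; 0.95 0 0 0 0; 0.95 0 0 0 0; 0.95 0 0 0 0"
  newtons: 40

```text
clock: 7.65
tcp_pos: [0.5087, 0.0192, 0.0625]
orientation: [-0.207, 3.135, -0.001]
contact_force: [-1.4, -4.1, 5.0]
grip_width: 0.0112
```

```bash
python3 st.py
```

```text
t 7.65 tcp [0.5087 0.0192 0.0625] yang 1.7025 F [-1.4011 -4.1243  5.0268] M [-0.9713  0.2285  0.0375] w 0.0112 j7 1.732158381314766 tau7 -0.04133151727728546
```

Emit:
carry_out:
  motion: "0.95 0 -0.7 0 0; 0.95 0 0 0 0.05; 0.95 0 0 0 0.08; 0.95 0 0 0 0.08; 0.95 0 0 0 0.08; 0.95 0 0 0 0.08; 0.95 0 0 0 0.03; 0.95 0 0 0 0"

```text
clock: 8.65
tcp_pos: [0.5087, 0.0188, 0.0625]
orientation: [0.421, 3.113, -0.0]
contact_force: [-1.9, -3.7, 6.2]
grip_width: 0.0114
```

```bash
python3 st.py
```

```text
t 8.65 tcp [0.5087 0.0188 0.0625] yang 1.3022 F [-1.9326 -3.6755  6.2309] M [-0.7983  0.3381 -0.0465] w 0.0114 j7 1.4015449995485323 tau7 -0.05380279035307467
```

Emit:
carry_out:
  motion: "0.95 0 0 0 0.02; 0.95 0 0 0 0.02; 0.95 0 0 0 0.02; 0.95 0 0 0 0.02; 0.95 0 0 0 0; 0.95 0 0 0 0; 0.95 0 0 0 0; 0.95 0 0 0 0"

```text
clock: 9.65
tcp_pos: [0.5087, 0.0188, 0.0625]
orientation: [0.544, 3.094, -0.0]
contact_force: [-2.1, -3.4, 5.7]
grip_width: 0.0113
```

```bash
python3 st.py
```

```text
t 9.65 tcp [0.5087 0.0188 0.0625] yang 1.223 F [-2.0905 -3.3669  5.6915] M [-0.804   0.3981  0.1438] w 0.0113 j7 1.3363479584493994 tau7 -0.11279762489721179
```

```bash
cat > mz.py <<'E'
from h import *
import sys
np.set_printoptions(precision=4,suppress=True)
M=[];F=[];t7=[]
for i in range(int(sys.argv[1]) if len(sys.argv)>1 else 8):
    grab_frame("wrist"); o=r.get_obs(); M.append(o['moment']);F.append(o['contact_force']);t7.append(o['tau'][6])
M=np.array(M);F=np.array(F)
T=R.from_rotvec(o['orientation']).as_matrix()
print('t',o['clock'],'yang',round(np.arctan2(T[1,1],T[0,1]),4),'Mz',M[:,2],'mean',M.mean(0),'F',F.mean(0),'tau7',np.array(t7),'w',o['grip_width'],'tcp',o['tcp_pos'])
E
python3 mz.py
```

```text
t 10.05 yang 1.2229 Mz [0.1146 0.1302 0.1049 0.0946 0.0987 0.1216 0.1149 0.0864] mean [-0.8094  0.3155  0.1082] F [-1.454  -3.4799  6.4466] tau7 [-0.1129 -0.1129 -0.1129 -0.1128 -0.1129 -0.1129 -0.1129 -0.1129] w 0.011353342782940812 tcp [0.5087 0.0187 0.0625]
```

Emit:
carry_out:
  motion: "0.95 0 0 0 0.01; 0.95 0 0 0 0.01; 0.95 0 0 0 0.01; 0.95 0 0 0 0.01; 0.95 0 0 0 0; 0.95 0 0 0 0; 0.95 0 0 0 0; 0.95 0 0 0 0"

```text
clock: 11.05
tcp_pos: [0.5087, 0.0187, 0.0625]
orientation: [0.605, 3.083, -0.0]
contact_force: [-1.9, -4.1, 5.1]
grip_width: 0.0113
```

```bash
python3 mz.py 4
```

```text
t 11.25 yang 1.1833 Mz [0.2377 0.1884 0.2291 0.2592] mean [-0.8645  0.3371  0.2286] F [-1.3711 -3.6879  6.2706] tau7 [-0.2162 -0.2162 -0.2162 -0.2162] w 0.011364261482389929 tcp [0.5087 0.0187 0.0625]
```

Emit:
carry_out:
  motion: "0.95 0 0 0 0.01; 0.95 0 0 0 0.01; 0.95 0 0 0 0.01; 0.95 0 0 0 0.01; 0.95 0 0 0 0; 0.95 0 0 0 0; 0.95 0 0 0 0; 0.95 0 0 0 0"

```text
clock: 12.25
tcp_pos: [0.5087, 0.0187, 0.0625]
orientation: [0.666, 3.07, -0.001]
contact_force: [-1.6, -4.3, 5.7]
grip_width: 0.0113
```

```bash
python3 mz.py 4
```

```text
t 12.45 yang 1.1435 Mz [0.2769 0.2962 0.3484 0.3167] mean [-0.8607  0.3758  0.3096] F [-1.3687 -3.6761  6.6129] tau7 [-0.2859 -0.286  -0.286  -0.2859] w 0.01135362273796617 tcp [0.5087 0.0187 0.0625]
```

Emit:
carry_out:
  motion: "0.95 0 0 0 0.01; 0.95 0 0 0 0.01; 0.95 0 0 0 0.01; 0.95 0 0 0 0; 0.95 0 0 0 0; 0.95 0 0 0 0; 0.95 0 0 0 0; 0.95 0 0 0 0"

```text
clock: 13.45
tcp_pos: [0.5087, 0.0187, 0.0625]
orientation: [0.712, 3.06, -0.001]
contact_force: [-2.0, -3.6, 5.9]
grip_width: 0.0109
```

```bash
python3 mz.py 4
```

```text
t 13.65 yang 1.1137 Mz [0.3484 0.3329 0.3516 0.3627] mean [-0.9033  0.3591  0.3489] F [-1.3869 -4.1114  6.3661] tau7 [-0.3385 -0.3385 -0.3384 -0.3384] w 0.011202134592702275 tcp [0.5087 0.0187 0.0625]
```

Emit:
carry_out:
  motion: "0.85 0 0 0 0; 0.75 0 0 0 0; 0.65 0 0 0 0; 0.6 0 0 0 0; 0.6 0 0 0 0; 0.6 0 0 -15 0; 0.6 0 0 -25 0; 0.6 0 0 -35 0"

```text
clock: 14.65
tcp_pos: [0.5082, 0.0189, 0.1385]
orientation: [-0.713, -3.059, 0.001]
contact_force: [1.1, 0.3, -0.0]
grip_width: 0.034
```

```bash
python3 st.py; python3 - <<'E'
from fit import *
np.set_printoptions(precision=4,suppress=True)
p=camera_params("wrist"); im=grab_frame("wrist"); cv2.imwrite("pics/w8.png",(255*(im[:,:,::-1]/255.)**0.5).astype(np.uint8))
b,mk,off=fit(p,im,.5085,.02,60,36); print(np.array(b),mk.sum())
for uv in[]: pass
E
```

```text
t 14.65 tcp [0.5082 0.0189 0.1385] yang 1.1126 F [ 1.1477  0.2966 -0.0058] M [ 0.0431 -0.0291 -0.0011] w 0.034 j7 1.164016239035942 tau7 0.43533344753086567
[[167.2392 509.3974  19.0498  -0.4164]
 [167.4196 508.8828  19.321   -0.4061]
 [167.4353 508.4082  19.3369   2.7435]
 [168.0078 509.3134  19.3331   2.6945]] 1590.0
```

View pics/w8.png

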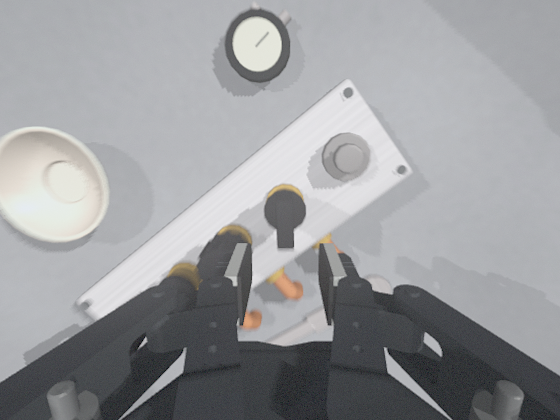

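```bash
python3 - <<'E'
from h import *
np.set_printoptions(precision=4,suppress=True)
p=camera_params("wrist"); im=cv2.imread("pics/w8.png")
cv2.imwrite("pics/w8z.png",cv2.resize(im[120:200,310:410],None,fx=7,fy=7,interpolation=cv2.INTER_CUBIC))
C=[plane(p,c,.045) for c in[(348.5,79),(412,170),(78,302)]]; print(np.array(C)); 
d=C[0]-C[2]; print('yaw',np.arctan2(-d[0],d[1]),np.linalg.norm(d),np.linalg.norm(C[1]-C[0]))
print('btn',plane(p,(349,158.5),.067))
E
```

```text
[[ 0.4433  0.1128  0.045 ]
 [ 0.5385  0.1343  0.045 ]
 [ 0.5155 -0.2157  0.045 ]]
yaw 0.21632529447664253 0.3362536806732448 0.09761118359973182
btn [0.4995 0.0844 0.067 ]
```

View pics/w8z.png

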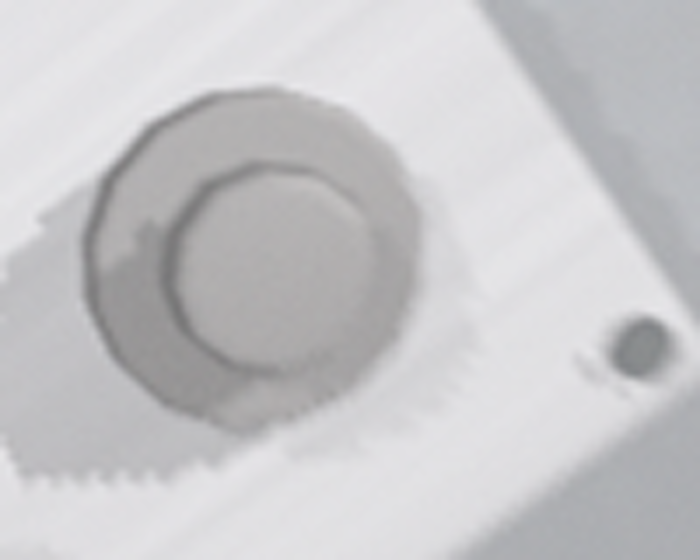

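Emit:
carry_out:
  motion: "1 0 0 0 0.15; 1 0 0 0 0.15; 1 0 0 0 0.15; 1 0 0 0 0.15; 1 0 0 0 0.15; 1 0 0 0 0.16; 1 33 0 0 0; 1 32 0 0 0"
  newtons: 30

```text
clock: 15.7
tcp_pos: [0.4957, 0.0833, 0.1381]
orientation: [1.986, 2.434, 0.002]
contact_force: [0.9, 0.5, 1.1]
grip_width: -0.0002
```

Emit:
carry_out:
  motion: "1 0 0 0 0; 1 0 0 0 0; 1 0 0 0 0; 1 0 0 0 0; 1 0 0 0 0; 1 0 0 0 0; 1 0 0 0 0; 1 0 0 0 0"

```text
clock: 16.7
tcp_pos: [0.4955, 0.0827, 0.1373]
orientation: [-1.985, -2.435, 0.0]
contact_force: [-0.6, 0.5, -0.7]
grip_width: -0.0002
```

```bash
python3 st.py; python3 - <<'E'
from h import *
np.set_printoptions(precision=4,suppress=True)
import pickle
o=r.get_obs();p=camera_params("wrist"); im=grab_frame("wrist"); pickle.dump((o,p,im),open("w9.pkl","wb"))
cv2.imwrite("pics/w9.png",(255*(im[:,:,::-1]/255.)**0.5).astype(np.uint8))
print(proj(p,[[.4955,.083,.067],[.4911,.0822,.067]]))
im=grab_frame("scene"); a=(255*(im[:,:,::-1]/255.)**0.5).astype(np.uint8)
cv2.imwrite("pics/s9.png",cv2.resize(a[130:280,150:350],None,fx=4,fy=4,interpolation=cv2.INTER_CUBIC))
E
```

```text
t 16.7 tcp [0.4955 0.0827 0.1373] yang 0.203 F [-0.5902  0.477  -0.6513] M [-0.0064  0.0753  0.0018] w -0.0002 j7 0.2251174978653174 tau7 0.00012936044640809996
[[284.1215 208.216 ]
 [278.7528 208.0936]]
```

View pics/w9.png

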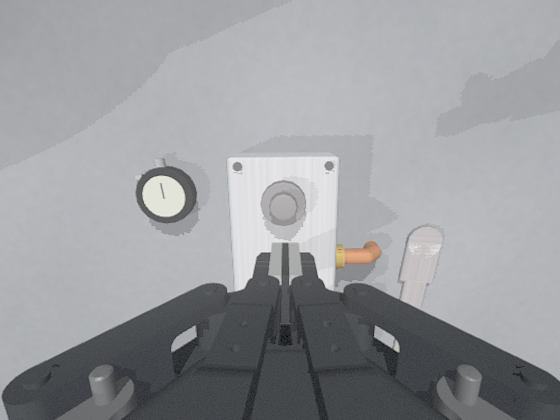

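View pics/s9.png

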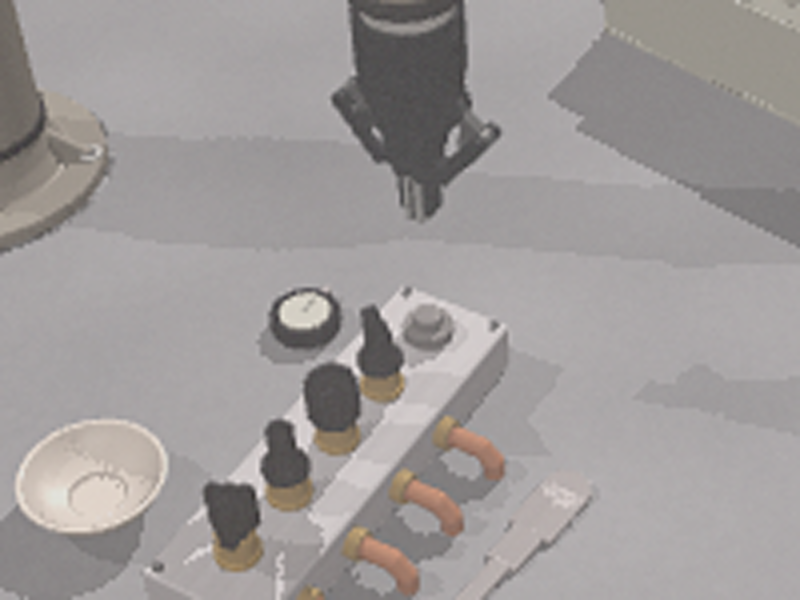

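Emit:
carry_out:
  motion: "1 1.5 0 15 0; 1 0 0 20 0; 1 0 0 20 0; 1 0 0 15 0; 1 0 0 8 0; 1 0 0 2 0; 1 0 0 0 0; 1 0 0 0 0"

```text
clock: 17.8
tcp_pos: [0.4957, 0.0843, 0.0578]
orientation: [1.985, 2.435, 0.002]
contact_force: [-0.5, 0.1, 0.3]
grip_width: 0.0003
```

```bash
python3 st.py; python3 - <<'E'
from h import *
im=grab_frame("scene"); a=(255*(im[:,:,::-1]/255.)**0.5).astype(np.uint8)
cv2.imwrite("pics/s10.png",cv2.resize(a[170:250,210:310],None,fx=7,fy=7,interpolation=cv2.INTER_CUBIC))
E
```

```text
t 17.8 tcp [0.4957 0.0843 0.0578] yang 0.203 F [-0.4821  0.1128  0.2605] M [-0.0504  0.0376  0.0184] w 0.0003 j7 0.3384629863211008 tau7 -0.00021026144622737775
```

View pics/s10.png

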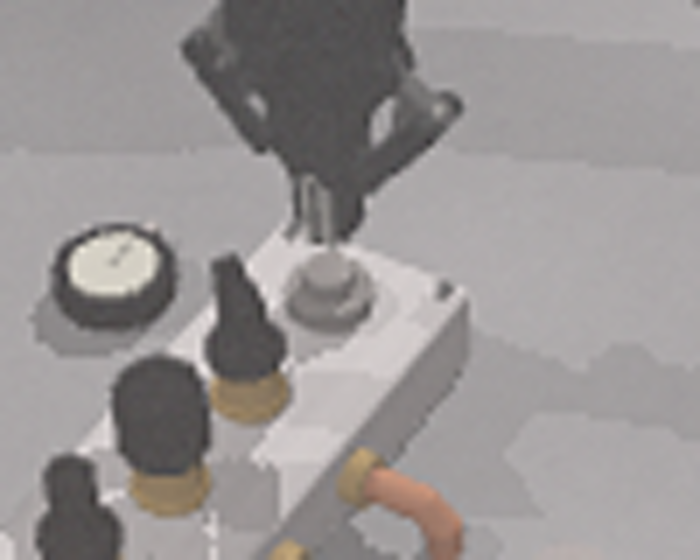

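Emit:
carry_out:
  motion: "1 0 0 4 0; 1 0 0 3 0; 1 0 0 3 0; 1 0 0 2 0; 1 0 0 2 0; 1 0 0 0 0; 1 0 0 0 0; 1 0 0 0 0"

```text
clock: 18.85
tcp_pos: [0.4953, 0.0842, 0.0434]
orientation: [1.985, 2.435, 0.0]
contact_force: [0.8, -1.4, 0.2]
grip_width: 0.0
```

```bash
python3 mz.py 4
```

```text
t 19.05 yang 0.203 Mz [-0.0197 -0.0072 -0.0477 -0.0121] mean [ 0.0281 -0.0168 -0.0217] F [ 0.1453  0.346  -0.1077] tau7 [-0.0002 -0.0001 -0.0001 -0.0001] w -0.00023481437217856305 tcp [0.4953 0.0842 0.0433]
```

Emit:
carry_out:
  motion: "1 0 0 1 0; 1 0 0 1 0; 1 0 0 1 0; 1 0 0 1 0; 1 0 0 0 0; 1 0 0 0 0; 1 0 0 0 0; 1 0 0 0 0"

```text
clock: 20.05
tcp_pos: [0.4953, 0.0842, 0.0393]
orientation: [-1.985, -2.435, -0.0]
contact_force: [-0.4, -0.5, 0.3]
grip_width: -0.0001
```

```bash
python3 mz.py 4
```

```text
t 20.25 yang 0.203 Mz [-0.0073 -0.0154  0.0112 -0.0186] mean [ 0.0097  0.0273 -0.0075] F [0.3599 0.2637 0.2845] tau7 [-0.     -0.0001 -0.     -0.    ] w -3.2861606434682435e-05 tcp [0.4953 0.0842 0.0393]
```

```bash
python3 - <<'E'
from h import *
im=grab_frame("scene"); a=(255*(im[:,:,::-1]/255.)**0.5).astype(np.uint8)
cv2.imwrite("pics/s11.png",cv2.resize(a[180:240,220:300],None,fx=9,fy=9,interpolation=cv2.INTER_CUBIC))
im=grab_frame("wrist"); a=(255*(im[:,:,::-1]/255.)**0.5).astype(np.uint8)
cv2.imwrite("pics/w11.png",cv2.resize(a[150:300,190:390],None,fx=3.5,fy=3.5,interpolation=cv2.INTER_CUBIC))
E
```

```text
(no output)
```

View pics/s11.png

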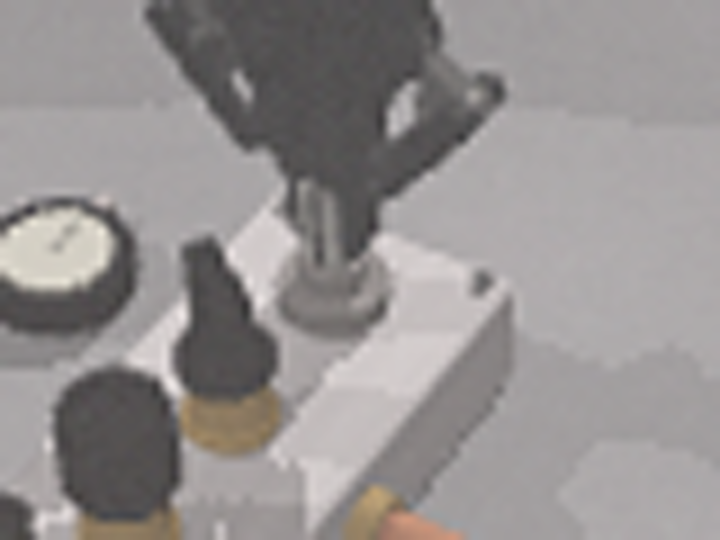

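View pics/w11.png

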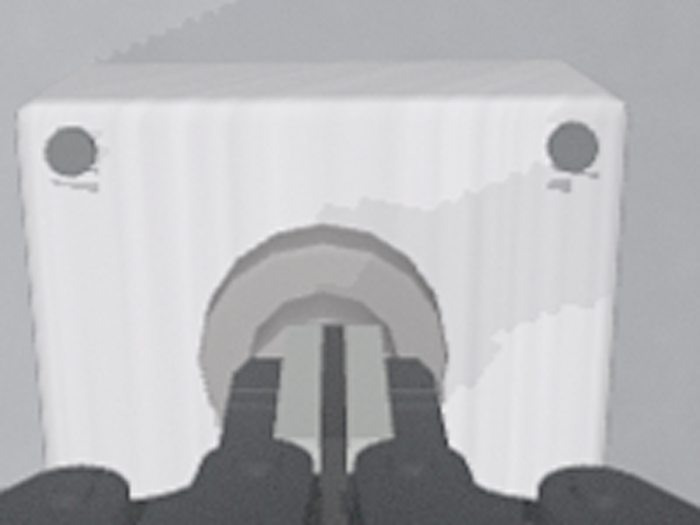

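Emit:
carry_out:
  motion: "1 0 0 1 0; 1 0 0 1 0; 1 0 0 1 0; 1 0 0 1 0; 1 0 0 0 0; 1 0 0 0 0; 1 0 0 0 0; 1 0 0 0 0"

```text
clock: 21.35
tcp_pos: [0.4953, 0.0842, 0.0353]
orientation: [1.985, 2.435, 0.0]
contact_force: [-0.6, 0.1, 3.8]
grip_width: 0.0002
```

```bash
python3 mz.py 3
```

```text
t 21.5 yang 0.2029 Mz [ 0.0064  0.017  -0.0043] mean [0.0009 0.1081 0.0064] F [-0.5648 -0.1257  3.5004] tau7 [0.0002 0.0001 0.0001] w 0.0004769474190173116 tcp [0.4954 0.0842 0.0353]
```

Emit:
carry_out:
  motion: "1 0 0 1 0; 1 0 0 1 0; 1 0 0 1 0; 1 0 0 0 0; 1 0 0 0 0; 1 0 0 0 0; 1 0 0 0 0; 1 0 0 0 0"

```text
clock: 22.5
tcp_pos: [0.4954, 0.0842, 0.0329]
orientation: [-1.985, -2.434, -0.001]
contact_force: [-3.9, -0.5, 14.8]
grip_width: -0.0002
```

```bash
python3 mz.py 3
```

```text
t 22.65 yang 0.2027 Mz [0.0338 0.0019 0.0805] mean [-0.0442  0.7974  0.0387] F [-3.1071  0.3414 14.12  ] tau7 [-0.0005 -0.0005 -0.0005] w 0.0002307056721715862 tcp [0.4954 0.0843 0.0329]
```

Emit:
carry_out:
  motion: "1 0 0 0 0; 1 0 0 -5 0; 1 0 0 -15 0; 1 0 0 -35 0; 1 0 0 -45 0; 1 0 0 -45 0; 1 0 0 -20 0; 1 0 0 0 0"

```text
clock: 23.65
tcp_pos: [0.4961, 0.0845, 0.1989]
orientation: [1.984, 2.435, 0.005]
contact_force: [0.4, -0.9, -0.5]
grip_width: 0.0001
```

Emit:
carry_out:
  motion: "1 0 0 0 0; 1 0 0 0 0; 1 0 0 0 0; 1 0 0 0 0; 1 0 0 0 0; 1 0 0 0 0; 1 0 0 0 0; 1 0 0 0 0"

```text
clock: 24.65
tcp_pos: [0.4953, 0.0843, 0.1973]
orientation: [-1.985, -2.435, -0.0]
contact_force: [0.1, 1.3, 0.3]
grip_width: -0.0003
```

```bash
python3 st.py; python3 - <<'E'
from fit import *
np.set_printoptions(precision=4,suppress=True)
im=grab_frame("scene"); a=(255*(im[:,:,::-1]/255.)**0.5).astype(np.uint8)
cv2.imwrite("pics/s12.png",cv2.resize(a[190:340,140:340],None,fx=4,fy=4,interpolation=cv2.INTER_CUBIC))
b,mk,off=fit(camera_params("scene"),im,.5085,.0195,50,16); print(np.array(b))
old=cv2.imread("pics/scene0.png")[:,:,::-1]
d=np.abs(old.astype(int)-im).max(2)
for n,(u,v) in dict(kettle=(180,325),dish=(173,250),horn=(273,275),watch=(227,209)).items():
    g0=cv2.cvtColor(old,cv2.COLOR_RGB2GRAY)[v-25:v+25,u-25:u+25].astype(np.float32); g1=cv2.cvtColor(im,cv2.COLOR_RGB2GRAY)[v-25:v+25,u-25:u+25].astype(np.float32)
    print(n,cv2.phaseCorrelate(g0,g1))
E
```

```text
t 24.65 tcp [0.4953 0.0843 0.1973] yang 0.2031 F [0.1376 1.2692 0.3045] M [-0.0205 -0.0466  0.0378] w -0.0003 j7 0.14406227971321486 tau7 8.673380989421275e-05
[[ 19.6431 507.9858  18.4502   2.6588]
 [ 20.0118 508.1877  18.3171  -0.5039]
 [ 20.0118 508.1213  18.3845   2.6344]
 [ 20.3255 508.27    18.2296   2.6386]]
kettle ((-0.017016003125380763, 0.10301352412663789), 0.6949560218811035)
dish ((0.4731005016220884, -0.648796950340337), 0.4436001344680786)
horn ((-0.012415321780565591, 0.01610110018388866), 1.0026318116188049)
watch ((0.18393459972834947, 0.05879941311644288), 0.7460672729492187)
```

View pics/s12.png

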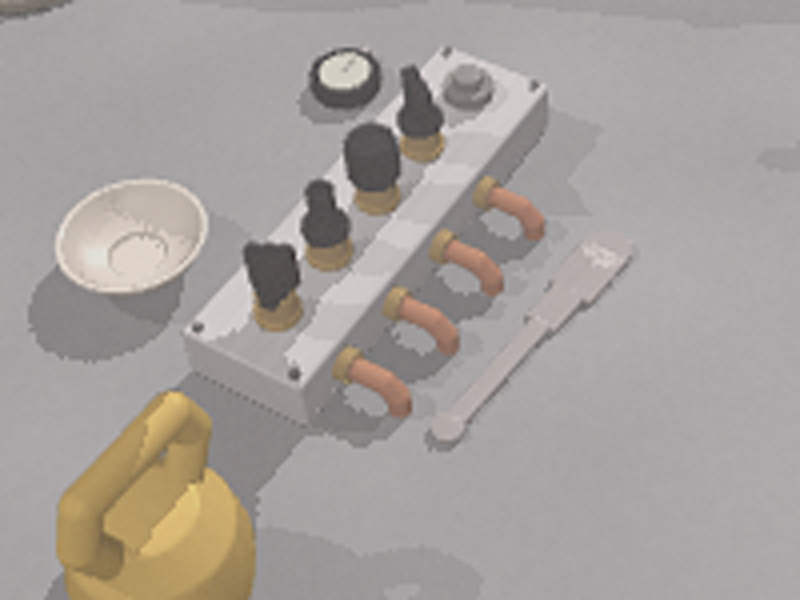

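```bash
python3 -c "
from bench import r
print(r.hand_in())"
```

```text
the job is handed in; nothing more can be done
None
```

I shut the bar valve snugly, pressed the button to its stop and let it come back, and handed the job in at about 25 s. The hand-in reported no verdict.

- **Bar valve:** it is the one at y = +60 mm. I gripped the bar and turned it about 0.59 rad clockwise. The wrist torque rose to 0.34 N m, with a slope of about 1.75 N m per rad that matches the washer. That puts the washer twist at about 0.09 rad. After letting go, the camera fits put the bar at −0.41 to −0.50 rad, against −0.457 rad while held, so I saw no clear spring-back.
- **Button:** pressed with shut fingers until the force climbed past the spring's 5 N to about 14 N, with the travel about 6 mm. In the last picture it stands out again.
- **Surroundings:** the last picture shows the kettlebell, shoehorn and stopwatch matching the first to within 0.2 pixel. The dish matched less well (0.8 pixel, poor match), which I put down to the arm's shadow having moved, and it looks unmoved. I saw no force that would suggest a neighbouring valve was touched. The arm stands clear above the manifold.

**Disagreement with the description:** the real fingertips lie about 25 mm behind the reported TCP when shut and 30 mm behind at 34 mm opening. Two cameras and a test closing on nothing showed this, and I corrected the heights for it.

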